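# Open the wide latched instrument case

### The arm

A 7-joint arm with a two-finger parallel gripper is mounted at the origin on a cart in front of the work surface, level with it; the furniture and walls round the work are solid. World frame = base frame: x ahead of the robot, y to its left, z up, the work surface at z = 0. Lengths are in mm, angles in rad, forces in N, time in s.
With the tool pointing down it reaches from about 400 to 875 mm from the base axis. Payload 19.3 kg.
Tool frame: the origin (TCP) lies on the centre line of the jaws, within the pads' length; the fingertips stand 17 mm ahead of it and the grasp point (between the pads) lies 2 mm behind it (manip.tips_ahead is the z of the fingertips in the tool frame, in mm); z points along the fingers, y is the line along which they close (so a half turn about z gives the same grasp; the last joint's range is limited). The gripper opens to 85 mm and grips with 20 to 120 N. Pads are 22 mm wide; open, the fingers measure 114 mm over their backs; the gripper's body (76 mm by 85 mm) begins 54 mm behind the grasp point. The pads swing forward as they close: fully open they stand 13 mm farther back than shut.
Start: joints at [1.03, 0.521, -0.036, 1.599, 0.021, 1.021, -0.113], TCP at [283.472, -557.009, 248.291] pointing down, gripper open.
Joint ranges: [-2.91, 2.91], [-0.3, 2.13], [-1.5, 1.42], [0.17, 2.43], [-1.26, 4.41], [0.16, 1.93], [-2.52, 2.52]. Speed limits (rad/s): [1.89, 1.89, 2.39, 2.39, 3.01, 3.01, 3.01].

### API

Orientations are given as a rotation vector (axis times angle).
In Python, from cell import manip, move_gripper, solver, cams, sign_off, cut_out, spot_point, readout gives the robot as it stands. Calls block until the motion is done:
- manip.move_to(position, orientation): joint-space move of the TCP to a pose.
- manip.move_l(position, frame=None, vel=150): straight line of the TCP; frame=None keeps the orientation; vel is the mean speed in mm/s.
- manip.move_joints(angles): joint-space move.
- move_gripper(opening, f_grip=None): finger opening in mm; f_grip is the grip in N (None keeps the last); returns when the fingers have stopped.
- manip.hold(seconds).
- solver.inverse_kinematics(position, orientation): joint angles nearest the present ones, or None.
- cams.capture(name): name is "side" or "top" or "wrist"; returns a dict with "image" (480x640x3 uint8, blue, green, red), "depth" (480x640 float32, mm along the optical axis (not along the pixel's ray), 0 where there is no reading), "fx", "fy", "cx", "cy" (pixels), "rvec" (rotation vector, rad) and "tvec" (3), from world to camera coordinates, as OpenCV has them. Camera axes: x right, y down, z forward; pixel columns grow to the right and rows downward; lengths in mm; the calibration is good to about 2 mm. A picture is of the moment at which its call begins.
A pose or a line that the arm cannot do raises manip.IKError and nothing moves.
- sign_off(): hands the job in; it is judged then, once.
Trained networks look in the newest picture that a camera, given by its name, has taken for a name from the list of things; names that differ only in an ending like _2 or _b are one class to them, and where a whole thing is asked for, a point or a joint stands for the part that bears it (a point fixed in the world has none). Each returns a list of dicts, best first, with "confidence" (0 to 1); they miss things now and then, are a little off and sometimes report something else, mostly with a low value. They report only what shows in the picture. A call takes as long as a camera call.
- cut_out(camera, query): "mask" (480x640 bool, what is visible of it).
- spot_point(camera, query): "location" ([x, y, z] in mm, in world coordinates, good to about 4 mm: a listed point, or the origin of a listed thing).
Readings, each from a call of its own:
- readout.read_clock(): time.
- readout.read_qpos(): joint angles.
- readout.read_joint_velocities(): joint speeds.
- readout.read_joint_torque(): joint torques, N m.
- readout.read_tool_pos(): TCP position.
- readout.read_eef_rot(): TCP orientation.
- readout.read_wrist_force(): force on the tool from outside, world axes, zero at the start.
- readout.read_torque(): the same for the moment, N m.
- readout.read_grip_width(): finger opening in mm.
- readout.read_finger_force(): force on a finger pad.
Only numpy, scipy, OpenCV 4.12 (cv2) and the standard library are available. Lean on these libraries where they do the work, as an engineer would, in place of code of your own. Each camera call takes 0.05 s, during which the arm holds its last target. There are 200 camera calls.

### The job

Open the wider of the two latched grey cases: flip its latch lever outward, away from the lid, until it snaps over and hangs open, then lift the lid by the bow handle until it stands nearly upright and let go of it there. Leave the narrow case latched.

Things in the scene. Friction and masses are not known exactly. Their poses are not given: they have to be found in the camera images.
- case: Wide grey hard case, 130 deep (its x) x 210 wide (y) x 80 mm high, fixed on the bench; origin: centre of its underside, z up, front (latch, handle) facing its -x. All offsets below are in its frame, mm. Lid: from z 55 to the flat bare top at z 80, hinged at the back along y at x 68, z 55. Latch lever at y +55, handle at y -45, both steel.
- case_latch (a joint): Its latch lever, rad; pivot along y at x -73, z 30. 0 = latched: upright, tab (35 wide, 4 thick, 8 mm rolled top edge) at x -74 up to z 120: push it from behind, over the lid, to the case's -x, or pull. A spring returns it until 0.4 rad (about 3 N at the tab), then it snaps over to 2.0 = open, hanging out in front as far as x -155. Latched, it holds the lid.
- case_lid (a joint): Its lid, rad: 0 shut, 1.57 upright, stop 1.75; stiff hinge, stays where left, about 4 N to lift. Handle: bow on its front edge, round 10 mm bar along y at x -105, z 70 (shut), centre y -45, 70 mm clear between its arms, 35 mm clear to the case: pinch from above, fingers closing along x; the bar turns between the fingers and rises on a 174 mm circle about the hinge.
- small_case_latch (a joint): Latch lever of the narrow case, rad: 0 = latched, and it must stay so. The narrow case is of the same make, depth and height but only 130 mm wide, and stands beside the wide one, on either side.

How it is judged:
By the outcome, as a careful person would: the job done as asked, in the order asked, and still so for the second after the job is handed in, with the robot touching nothing.
It also fails if it takes over 42 s, if anything falls off the work surface, if the arm or the gripper's body presses on something with over 40 N, if the wrist force passes 120 N, or if a joint passes its speed limit or range.

## Working session

There is one attempt and no reset: what is moved stays moved. The work goes in short steps, each a Python script; the robot and the scene stay as the last script left them, time stands still between calls to the robot, and variables do not carry over. Pictures are saved under pics/ and viewed, at most 10 in all, crops included, and the job is handed in when it is done.

```bash
mkdir -p pics; ls; python3 - <<'E'
from cell import *
import cv2,numpy as np
for c in("top","side"):
    d=cams.capture(c); cv2.imwrite(f"pics/{c}1.png",d["image"])
    for q in("case","case_latch","case_lid","small_case_latch"):
        print(c,q,[(np.round(r["location"]),round(r["confidence"],2)) for r in spot_point(c,q)])
print(readout.read_clock(),readout.read_eef_rot(),manip.tips_ahead)
E
```

```text
pics
top case [(array([565., -90.,   0.]), 0.87)]Traceback (most recent call last):
  File "<stdin>", line 6, in <module>
ValueError: it knows: case
```

```bash
cat > h.py <<'E'
from cell import *
import cv2,numpy as np
def cloud(d):
    v,u=np.mgrid[:480,:640]; z=d["depth"]
    P=np.stack([(u-d["cx"])*z/d["fx"],(v-d["cy"])*z/d["fy"],z],-1)
    R=cv2.Rodrigues(np.array(d["rvec"],float))[0]
    W=(P-np.array(d["tvec"]).ravel())@R
    W[z==0]=np.nan
    return W
E
python3 - <<'E'
from h import *
for c in("top","side"):
    d=cams.capture(c); cv2.imwrite(f"pics/{c}1.png",d["image"]); W=cloud(d); np.save(f"{c}.npy",W)
    print(c,[(np.round(r["location"]),round(r["confidence"],2)) for r in spot_point(c,"case")])
    for r in cut_out(c,"case"):
        m=r["mask"]; p=W[m]; p=p[(p[:,2]>74)&(p[:,2]<86)]
        print(r["confidence"],m.sum(),len(p), cv2.minAreaRect(p[:,:2].astype(np.float32)) if len(p)>5 else "", np.median(p[:,2]) if len(p) else "")
print(readout.read_clock(),readout.read_eef_rot(),manip.tips_ahead)
E
```

```text
top [(array([563., -91.,  -0.]), 0.74)]
0.8 12891 11997 ((547.3629150390625, -97.6250228881836), (174.1244354248047, 209.9908905029297), 10.203629493713379) 79.54057233821071
side [(array([568., -94.,  -3.]), 0.74)]
0.96 14605 9234 ((544.6768188476562, -98.95967102050781), (173.68914794921875, 209.82037353515625), 9.583556175231934) 80.41052878818039
0.4 [-3.05478376e+00 -7.32586021e-01  1.47747478e-04] 17.0
```

View pics/top1.png

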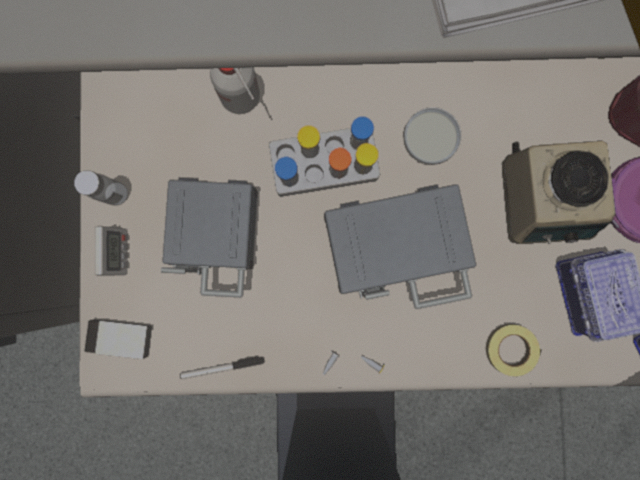

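View pics/side1.png

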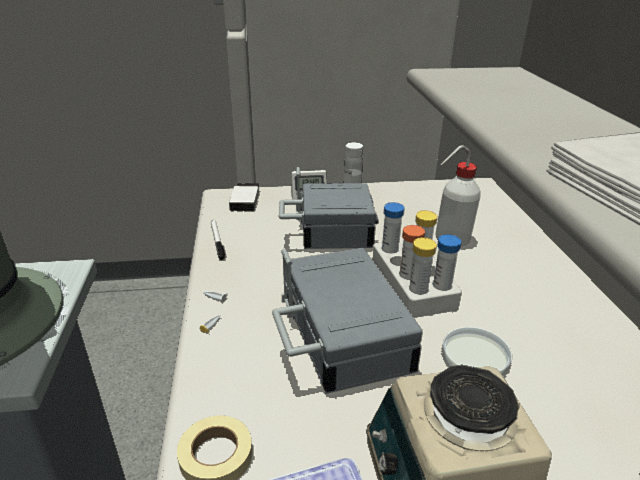

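Top view: the wide case is at about (400,240) px, yawed about +10°. Its latch tab is at (375,294) and its handle at (440,290). The narrow case is at (210,225), on the left. Next I'll fit the frame.

```bash
cat > fit.py <<'E'
import numpy as np,cv2
for c in("top","side"):
    W=np.load(c+".npy"); z=W[...,2]
    ok=(abs(z-80)<5)&(W[...,0]>400)&(W[...,0]<700)&(W[...,1]<40)&(W[...,1]>-230)
    m=cv2.morphologyEx(ok.astype(np.uint8),cv2.MORPH_OPEN,np.ones((15,15)))>0
    r=cv2.minAreaRect(W[m][:,:2].astype(np.float32)); print(c,r,np.nanmedian(z[m]))
    a=np.radians(r[2]) if r[2]<45 else np.radians(r[2]-90)
    R=np.array([[np.cos(a),-np.sin(a)],[np.sin(a),np.cos(a)]])
    L=(W[...,:2]-np.array(r[0]))@R   # local
    def box(n,s):
        p=np.c_[L[s],z[s]]; print(n,len(p),np.round(np.percentile(p,[2,50,98],axis=0),1).tolist())
    box("tab",(z>95)&(z<130)&(abs(L[...,0]+75)<25)&(abs(L[...,1]-55)<40))
    box("bar",(z>55)&(z<90)&(abs(L[...,0]+105)<15)&(abs(L[...,1]+45)<30))
    s=(W[...,1]>-600)&(W[...,1]<-230)&(W[...,0]>150)&(W[...,0]<700); box("right obj",s&(z>60)) 
E
python3 fit.py
```

```text
top ((568.9627075195312, -93.57817077636719), (129.8578643798828, 209.39105224609375), 10.253724098205566) 79.65160616991085
tab 136 [[-77.5, 38.2, 114.9], [-73.6, 55.3, 118.6], [-70.1, 72.0, 121.2]]
bar 263 [[-109.6, -73.3, 69.6], [-104.5, -45.2, 73.6], [-100.1, -16.2, 77.0]]
right obj 13481 [[-199.7, -323.9, 61.8], [-17.2, -261.4, 99.9], [83.7, -192.7, 137.4]]
side ((565.990966796875, -94.36102294921875), (129.70469665527344, 211.04383850097656), 9.986859321594238) 80.5190230925449
tab 166 [[-77.3, 36.9, 96.1], [-75.2, 48.5, 116.6], [-70.5, 71.6, 121.2]]
bar 251 [[-109.2, -73.9, 70.4], [-105.3, -46.3, 74.5], [-100.1, -16.0, 76.6]]
right obj 17318 [[-126.1, -321.3, 68.3], [4.7, -272.2, 113.1], [78.9, -202.8, 137.8]]
```

```bash
cat >> h.py <<'E'
A=np.radians(10.12); O=np.array([567.5,-94,0]); c,s=np.cos(A),np.sin(A)
RW=np.array([[c,-s,0],[s,c,0],[0,0,1]])
def w(x,y,z): return (O+RW@np.array([x,y,z])).tolist()
def ori(f): 
    y=f*RW[:,0]; zz=np.array([0,0,-1.]); return cv2.Rodrigues(np.c_[np.cross(y,zz),y,zz])[0].ravel().tolist()
E
python3 - <<'E'
from h import *
for f in(1,-1):
    for p in((-30,55,190),(-110,55,117),(-105,-45,68),(70,-45,229),(70,-45,330)):
        q=solver.inverse_kinematics(w(*p),ori(f)); print(f,p,None if q is None else np.round(q,2))
E
```

```text
1 (-30, 55, 190) [ 0.38  0.49 -0.54  1.89  0.33  0.85 -0.15]
1 (-110, 55, 117) [ 0.37  0.5  -0.47  2.13  0.4   0.59 -0.21]
1 (-105, -45, 68) [ 0.47  0.63 -0.36  2.05  0.42  0.53 -0.01]
1 (70, -45, 229) [ 0.37  0.62 -0.43  1.51  0.28  1.07  0.06]
1 (70, -45, 330) [ 0.38  0.54 -0.44  1.39  0.23  1.27  0.1 ]
-1 (-30, 55, 190) [-0.59  0.59  0.81  1.94 -0.56  0.86 -2.45]
-1 (-110, 55, 117) [-0.37  0.53  0.49  2.17 -0.47  0.55 -2.49]
-1 (-105, -45, 68) [-0.    0.64  0.27  2.07 -0.36  0.48 -2.42]
-1 (70, -45, 229) [-0.27  0.67  0.61  1.55 -0.43  1.05 -2.51]
-1 (70, -45, 330) [-0.37  0.63  0.81  1.43 -0.46  1.27 -2.49]
```

```bash
python3 - <<'E'
from h import *
move_gripper(0,30)
manip.move_to(w(-30,55,230),ori(1))
manip.move_l(w(-30,55,118))
print(readout.read_clock(),readout.read_wrist_force(),readout.read_tool_pos())
for x in(-60,-85,-100,-112):
    manip.move_l(w(x,55,118),vel=60); print(x,np.round(readout.read_wrist_force(),1))
manip.move_l(w(-112,55,200))
print(readout.read_clock())
d=cams.capture("side"); cv2.imwrite("pics/side2.png",d["image"][180:420,200:520])
E
```

```text
4.1083 [-0.0004218   0.25801428 -0.26332751] [528.75344095 -45.14629138 118.71353637]
-60 [ 3.5  0.2 -0.1]
-85 [-0.1 -0.  -0.9]
-100 [-0.7 -0.3 -0.7]
-112 [ 0.3  0.1 -0.1]
6.775
```

View pics/side2.png

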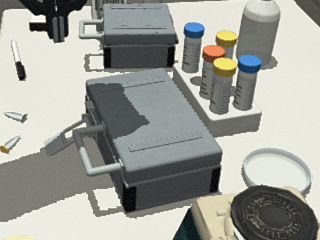

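The lever hangs open at crop (65,138) and the narrow case is untouched. Next is the handle.

```bash
python3 - <<'E'
from h import *
move_gripper(30,35)
manip.move_l(w(-105,-45,150))
manip.move_l(w(-105,-45,66),vel=60)
print(np.round(readout.read_wrist_force(),1))
move_gripper(0,35)
print(readout.read_clock(),readout.read_grip_width(),readout.read_finger_force(),np.round(readout.read_wrist_force(),1))
a=np.arctan2(15,173)
for th in np.arange(.1,.31,.1):
    manip.move_l(w(68-173.65*np.cos(th+a),-45,51+173.65*np.sin(th+a)),vel=60)
    print(th,np.round(readout.read_wrist_force(),1),readout.read_grip_width())
print(readout.read_clock())
d=cams.capture("side"); cv2.imwrite("pics/side3.png",d["image"][140:420,200:520])
E
```

```text
[-0.2 -0.6  0.1]
9.9917 8.771169074769668 34.142807722091675 [-4.3 -1.   6.3]
0.1 [-5.6 -1.5  1.1] 8.994826849163857
0.2 [-7.5 -1.9  2.8] 8.308945339204527
0.30000000000000004 [-8.2 -2.7  3.1] 8.886230341377095
11.3167
```

View pics/side3.png

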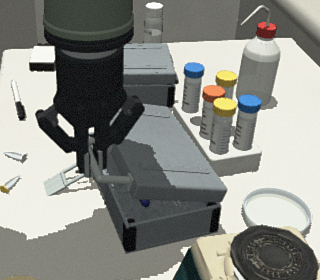

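The lid is rising with the bar between the fingers. I'll keep following the arc.

```bash
python3 - <<'E'
from h import *
a=np.arctan2(15,173)
for th in np.arange(.4,1.51,.1):
    manip.move_l(w(68-173.65*np.cos(th+a),-45,51+173.65*np.sin(th+a)),vel=60)
    f=np.array(readout.read_wrist_force()); print(round(th,1),np.round(f,1),round(readout.read_grip_width(),1))
    if np.linalg.norm(f)>40: break
print(readout.read_clock())
d=cams.capture("side"); cv2.imwrite("pics/side4.png",d["image"][60:420,180:560])
E
```

```text
0.4 [-10.6  -1.8   5.9] 8.6
0.5 [-13.1  -1.7   9.3] 8.7
0.6 [-16.6  -2.8  13.7] 8.4
0.7 [-20.3  -2.7  21.4] 8.8
0.8 [-18.9  -2.5  26.6] 8.3
0.9 [-13.3  -2.5  24.1] 8.7
1.0 [-6.8 -1.9 18. ] 8.3
1.1 [-1.8 -2.7 11.3] 8.4
1.2 [-0.6 -1.7  9.6] 8.8
1.3 [-0.  -1.4  7.6] 9.0
1.4 [ 2.4 -0.7  4.1] 8.6
1.5 [ 1.7 -0.8  4.3] 8.7
16.6667
```

View pics/side4.png

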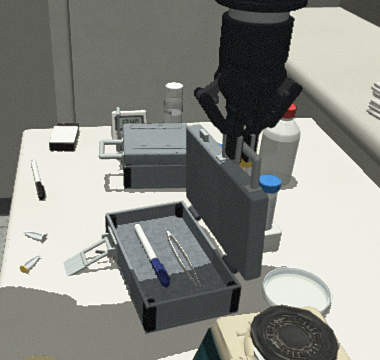

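The lid stands nearly upright. Release, retreat straight up, then measure.

```bash
python3 - <<'E'
from h import *
move_gripper(36)
print(np.round(readout.read_wrist_force(),1))
p=readout.read_tool_pos(); manip.move_l([p[0],p[1],p[2]+60],vel=60)
manip.move_l([p[0],p[1],p[2]+130],vel=150)
manip.hold(.5)
print(readout.read_clock(),np.round(readout.read_wrist_force(),1))
d=cams.capture("side"); cv2.imwrite("pics/side5.png",d["image"][60:420,180:560])
W=cloud(d); L=(W-O)@RW
m=(L[...,2]>110)&(L[...,2]<190)&(abs(L[...,1])<95)&(L[...,0]>0)&(L[...,0]<140)
P=L[m]; k=np.polyfit(P[:,2],P[:,0],1); print(len(P),k,"lid angle",np.pi/2+np.arctan(k[0]), np.std(P[:,0]-np.polyval(k,P[:,2])))
E
```

```text
[-0.6 -0.1 -0.3]
19.3583 [-0.4  0.4  0.1]
3824 [3.63259706e-02 5.76193358e+01] lid angle 1.6071063317503889 4.344972017095963
```

View pics/side5.png

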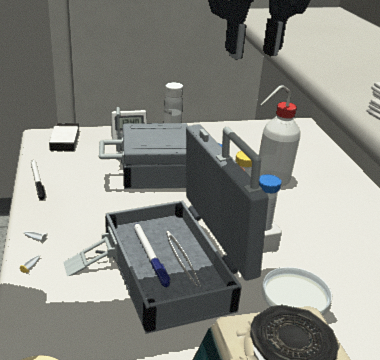

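The lid stands on its own and the latch hangs open. The gripper is clear and nothing is touching.

```bash
python3 -c "
from cell import *
print(sign_off())"
```

```text
the job is handed in; nothing more can be done
None
```

The wide case is open: its latch hangs open, the lid stands nearly upright (about 1.5–1.6 rad) and has been let go. The narrow case was never touched, and I handed the job in at about 19.4 s on the robot's clock.

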